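# Put the gauging parts back in their shadow trays

### The job

Put the five loose parts on the bench away: the two setting rings, the parallel bar, the gauge block and the stud each go onto the pale silhouette of their own shape and size in the bays of the three grey trays, centred on the silhouette, the bar and the block lying lengthwise along theirs. Set each part down the same way up as it rests now, and leave the orange clip and the black pot magnet where they are.

Things in the scene. Friction and masses are not known exactly. Their poses are not given: they have to be found in the camera images.
- big_ring_centre (a point): Black setting ring lying flat, 50 mm across, 13 mm high, bore about 18 mm, about 0.13 kg. The point is its centre, 6.5 mm above its underside; z is its axis (up).
- small_ring_centre (a point): Small pale setting ring lying flat, 30 mm across, 10 mm high, about 0.04 kg. The point is its centre, 5 mm above its underside; z is its axis (up).
- bar_centre (a point): Ground steel parallel bar lying flat, 55 mm long (its y), 12 mm wide (its x), 12 mm high, about 0.05 kg. The point is its centre, 6 mm above its underside; z up.
- block_centre (a point): Short steel gauge block standing on its long narrow side, 35 mm long (its y), 9 mm wide (its x), 18 mm high, about 0.04 kg. The point is its centre, 9 mm above its underside; z up.
- stud_centre (a point): Bright shouldered stud standing upright on its 22 mm round foot, 42 mm high: foot 10 mm high, then a shank about 10 mm thick, then (from 32 mm up) a head 14 mm across; about 0.05 kg. The point is on its axis, 21 mm above its underside; z is its axis (up).
- ring_tray: Grey tray fixed to the worktop, open at its +x and -x ends. Floor 4 mm thick, 76 mm deep (x), fins 4 mm thick along x, 20 mm high above the worktop. 152 mm wide (y), 3 fins, 2 bays 70 mm clear. Pale silhouette of the big ring (52 mm, with hole) at y = +37 mm, of the small ring (32 mm, with hole) at y = -37 mm, both at x = 0. Origin: centre of its underside; z up.
- bar_tray: Grey tray fixed to the worktop, open at its +x and -x ends. Floor 4 mm thick, 76 mm deep (x), fins 4 mm thick along x, 20 mm high above the worktop. 152 mm wide (y), 3 fins, 2 bays 70 mm clear. Pale silhouette of the bar (57 x 14 mm) at y = +37 mm, of the gauge block (37 x 11 mm) at y = -37 mm, at x = 0, both long along y, square to the fins. Origin: centre of its underside; z up.
- stud_tray: Grey tray fixed to the worktop, open at its +x and -x ends. Floor 4 mm thick, 76 mm deep (x), fins 4 mm thick along x, 20 mm high above the worktop. 78 mm wide (y), 2 fins, one bay 70 mm clear, with the pale round silhouette of the stud's foot (24 mm disc, no hole) at its middle. Origin: centre of its underside; z up.
- clip_centre (a point): Loose orange cable clip, 33 x 60 x 26 mm (x, y, z), not to be disturbed. The point is its centre, 13 mm above the worktop.
- magnet_centre (a point): Loose black pot magnet with a knob on top, 43 mm across, 37 mm high, not to be disturbed. The point is on its axis, 18.5 mm above the worktop.
Mind the look-alikes: they are no part of the job. Leave any brown or red look-alike of the part that bears big_ring_centre alone.

How it is judged:
At the end, for the whole second after the job is handed in: Each part rests on its tray's floor (height within 3 mm), centred within 12 mm on its own silhouette along the tray's x and y, the same way up as at the start (within 0.15 rad), bar and block within 0.3 rad of their silhouettes' length, all at rest (x of big_ring_centre in the frame of ring_tray between -0.012 and 0.012 m and y of big_ring_centre in the frame of ring_tray between 0.025 and 0.049 m and z of big_ring_centre in the frame of ring_tray between 0.0075 and 0.0135 m and angle between each of big_ring_centre, small_ring_centre, bar_centre, block_centre, stud_centre's own z axis and vertical below 0.15 rad and linear speed of each of big_ring, small_ring, bar, block, stud below 0.02 m/s and x of small_ring_centre in the frame of ring_tray between -0.012 and 0.012 m and y of small_ring_centre in the frame of ring_tray between -0.049 and -0.025 m and z of small_ring_centre in the frame of ring_tray between 0.006 and 0.012 m and x of bar_centre in the frame of bar_tray between -0.012 and 0.012 m and y of bar_centre in the frame of bar_tray between 0.025 and 0.049 m and z of bar_centre in the frame of bar_tray between 0.007 and 0.013 m and angle between the y axis of each of bar_centre, block_centre and the y axis of bar_tray, either way round below 0.3 rad and x of block_centre in the frame of bar_tray between -0.012 and 0.012 m and y of block_centre in the frame of bar_tray between -0.049 and -0.025 m and z of block_centre in the frame of bar_tray between 0.01 and 0.016 m and x of stud_centre in the frame of stud_tray between -0.012 and 0.012 m and y of stud_centre in the frame of stud_tray between -0.012 and 0.012 m and z of stud_centre in the frame of stud_tray between 0.022 and 0.028 m); the robot touches nothing.
It fails at once if the orange clip or the black pot magnet is shifted by more than 20 mm (distance of any of clip_centre, magnet_centre from where it was at the start of the episode above 0.02 m).
It also fails if it takes over 120 s, if anything falls off the work surface, if the arm or the gripper's body presses on something with over 40 N, if the wrist force passes 120 N, or if a joint passes its speed limit or range.

### The arm

A 7-joint arm with a two-finger parallel gripper is mounted at the origin on a cart in front of the work surface, level with it; the furniture and walls round the work are solid. World frame = base frame: x ahead of the robot, y to its left, z up, the work surface at z = 0. Lengths are in m, angles in rad, forces in N, time in s.
With the tool pointing down it reaches from about 0.4 to 0.85 m from the base axis. Payload 4.5 kg.
Tool frame: the origin (TCP) lies on the centre line of the jaws, within the pads' length; the fingertips stand 8 mm ahead of it and the grasp point (between the pads) lies 11 mm behind it; z points along the fingers, x is the direction in which the jaws open and shut, and the axes are right-handed (so a half turn about z gives the same grasp; the last joint's range is limited). The gripper opens to 88 mm and grips with 3 to 60 N. Pads are 18 mm wide; open, the fingers measure 123 mm over their backs; the gripper's body (75 mm by 187 mm) begins 45 mm behind the grasp point.
Start: joints at [-1.276, 0.689, -0.195, 1.565, 0.157, 0.902, -0.215], TCP at [0.161, 0.604, 0.247] pointing down, gripper open.
Joint ranges: [-3.01, 3.01], [-0.46, 2.08], [-1.47, 1.51], [0.13, 2.56], [-1, 4.14], [0.04, 2.09], [-2.66, 2.66]. Speed limits (rad/s): [2.57, 2.57, 3.14, 3.14, 3.14, 3.14, 3.14].

### API

Orientations are given as a unit quaternion [x, y, z, w].
In Python, from plant import r gives the robot as it stands.
- The arm moves only by the shell command python3 -m pendant 'ROWS' [FORCE]. ROWS is JSON, a list of rows, each a list of 3 entries, a list of its own where there are three numbers: the turn, a rotation vector about the tool's x, y, z in rad, then the shift along the tool's x, y, z in m, then the opening, from 0 (shut) to 1 (fully open). In form: [[[wx, wy, wz], [tx, ty, tz], claw], ...]. A call has 1 to 10 rows; each row is the pose to reach, as a shift and turn from the pose commanded when the call began, along the tool's axes at that moment; what a row does not reach only later rows make up. A row lasts 1/10 s, in which the tool goes at most 50 mm and 8.59 degrees, less where a joint would pass 70% of its speed; a pose out of reach is approached as far as the arm can. A call with a gripper value outside its range is refused whole. The fingers move at their own pace and stop on an object; FORCE is the grip in N (left out, the last holds). Time passes only in rows, so rows that repeat a pose let the fingers close. It gives the time, the measured TCP pose, the force and the opening at its end, in the units of the state.
- r.get_state(): the state, without advancing time (a new reading comes with each control period).
- r.snapshot(name): name is "scene" or "top" or "wrist"; returns a dict with "image" (480x640x3 uint8, red, green, blue), "mtx" (3x3 intrinsics, pixels), "R" (3x3) and "t" (3): a world point X has camera coordinates R X + t; the wrist camera has in their place "T_tool_cam" (4x4, takes a point from camera to tool coordinates, whose origin is the TCP and whose axes are the tool frame's). Camera axes: x right, y down, z forward; pixel columns grow to the right and rows downward; lengths in m; the calibration is good to about 2 mm. A picture is of the moment at which its call begins: read the wrist's pose just before it. There is no depth.
- r.finish_job(): hands the job in, once; it reports no verdict.
The state is a dict: "clock": time; "q": joint angles; "qd": joint speeds; "joint_torque": joint torques, N m; "tool_pos": TCP position; "eef_rot": TCP orientation; "contact_force": force on the tool from outside, world axes, zero at the start; "moment": the same for the moment, N m; "opening": opening from 0.0 (shut) to 1.0 (fully open).
Only numpy, scipy, OpenCV 4.12 (cv2) and the standard library are available. Lean on these libraries where they do the work, as an engineer would, in place of code of your own. Each camera call takes 0.05 s, during which the arm holds its last target. There are 200 camera calls.

## Working session

There is one attempt and no reset: what is moved stays moved. The work goes in short steps, Python scripts to look and compute and a shell command to move; the robot and the scene stay as the last step left them, time stands still between calls to the robot, and variables do not carry over. Pictures are saved under pics/ and viewed, about 12 in all and at most 16, crops included, and the job is handed in when it is done.

```bash
ls; mkdir -p pics
python3 - <<'E'
from plant import r
import cv2,numpy as np
print(r.get_state())
for n in("top","scene"):
    s=r.snapshot(n); cv2.imwrite(f"pics/{n}0.png",s["image"][:,:,::-1]); np.savez(n+".npz",**{k:v for k,v in s.items()})
    print(n,s["mtx"].tolist(),s["R"].tolist(),s["t"].tolist())
E
```

```text
pics
{'clock': 0.0, 'q': array([-1.27615896,  0.69004049, -0.19453974,  1.56635443,  0.15732919,
        0.90247234, -0.21511415]), 'qd': array([ 0.00010073,  0.00087436, -0.00023406, -0.00082948,  0.00054589,
        0.00013603, -0.00099756]), 'joint_torque': array([ 5.05433618e-04, -5.27567124e+01, -1.26710460e+00, -1.53426611e+01,
       -5.26208687e-02,  6.67436238e-03,  1.85271410e-04]), 'tool_pos': array([0.16105965, 0.60324786, 0.24587263]), 'eef_rot': array([ 7.93026719e-01,  6.09186130e-01, -7.01985327e-04,  6.23432935e-04]), 'contact_force': array([-0.46772586, -0.49628004, -0.37755906]), 'moment': array([ 0.04560983,  0.02988173, -0.02353553]), 'opening': 0.999777018772135}
top [[580.1555122073909, 0.0, 317.0130716880422], [0.0, 580.1555122073909, 236.65483995810536], [0.0, 0.0, 1.0]] [[-0.026049571493350392, -0.9996590170158929, 0.0018081824663034715], [-0.9968712757107618, 0.02584181273362433, -0.07469846301925315], [0.0746262654017422, -0.0037483881147651974, -0.9972045277167216]] [0.0301835206969832, 0.5178699044212618, 1.2822084175985502]
scene [[455.3990821719199, 0.0, 322.26654459209846], [0.0, 455.3990821719199, 248.3693665849948], [0.0, 0.0, 1.0]] [[0.8668410790411396, -0.49854214738453256, 0.006501612723933491], [-0.21158272036204015, -0.37963500993231214, -0.9006164620291438], [0.45146350476089625, 0.779315716840686, -0.43456612541027173]] [-0.4375987777270571, 0.1514419518642106, 1.058935063237972]
```

View pics/top0.png

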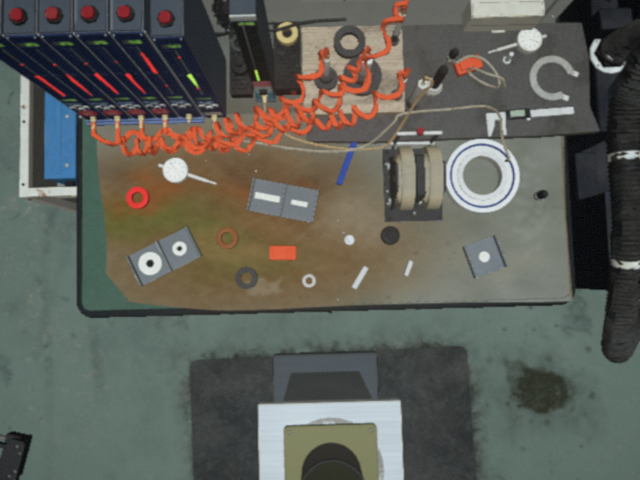

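View pics/scene0.png

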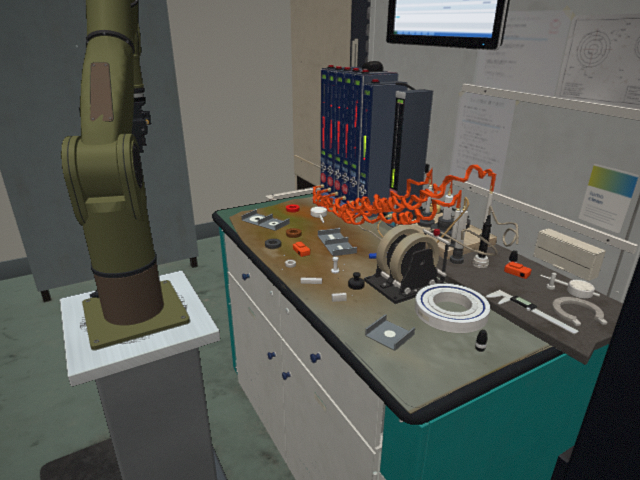

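The top view shows these candidates:
- **Rings:** black at (246,278), brown at (228,238), red at (137,197). The black one fits `big_ring`.
- **Other parts:** small pale ring (309,281), bar (360,277), block (408,268), stud (349,240).
- **Not to be moved:** clip (282,253), magnet (390,235).
- **Trays:** ring (164,256), bar (284,200), stud (485,257).

I'll confirm these in enlarged crops.

Run:
```python
import cv2
i=cv2.imread("pics/top0.png")
for n,(u,v,w,h,k) in dict(a=(120,165,200,130,4),b=(300,220,220,80,3.6)).items():
    cv2.imwrite(f"pics/crop_{n}.png",cv2.resize(i[v:v+h,u:u+w],None,fx=k,fy=k,interpolation=cv2.INTER_CUBIC))
```

```text
(no output)
```

View pics/crop_a.png

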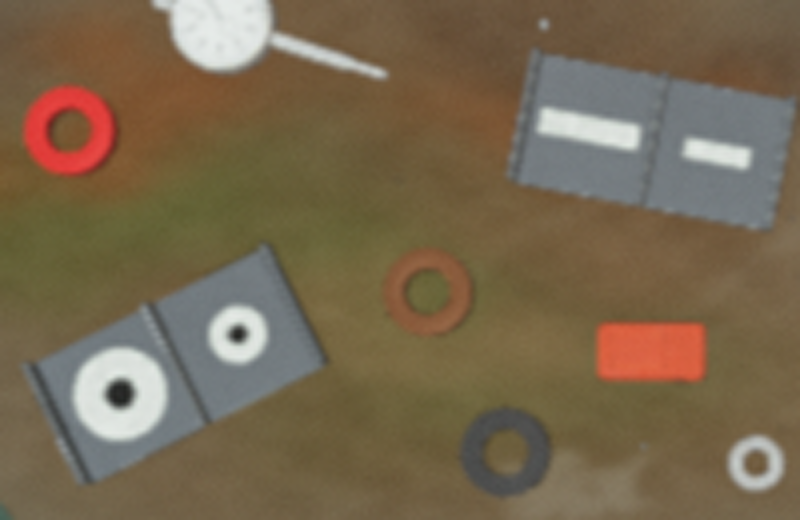

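View pics/crop_b.png

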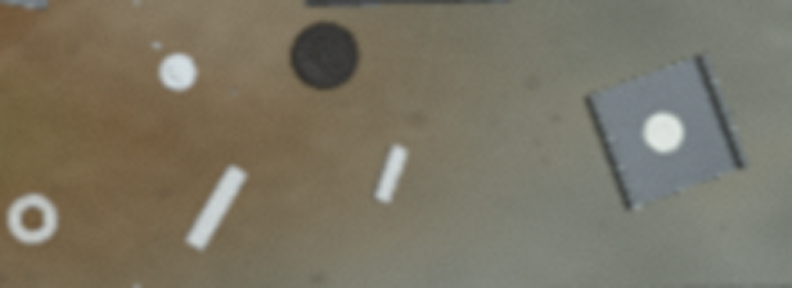

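```bash
cat > h.py <<'E'
import numpy as np, cv2
from scipy.spatial.transform import Rotation as Ro
def ray(u,v,z,c):
    d=c["R"].T@np.linalg.inv(c["mtx"])@[u,v,1]; o=-c["R"].T@c["t"]; return (o+d*(z-o[2])/d[2])
def go(x,y,z,yaw_deg,s):
    "shift in tool axes and turn (about tool z) to reach TCP xyz with jaws along yaw (mod 180)"
    R0=Ro.from_quat(s["eef_rot"]); a=np.radians(yaw_deg)
    best=None
    for k in (0,np.pi):
        c,n=np.cos(a+k),np.sin(a+k); R=Ro.from_matrix(np.array([[c,n,0],[n,-c,0],[0,0,-1]]).T)
        w=(R0.inv()*R).as_rotvec()
        if best is None or np.linalg.norm(w)<np.linalg.norm(best): best=w
    t=R0.inv().apply(np.array([x,y,z])-s["tool_pos"])
    print("turn",best.round(3),"rows>=",int(np.ceil(np.linalg.norm(best)/.1499)),"shift",t.round(4),"rows>=",int(np.ceil(np.linalg.norm(t)/.05)),"q7",round(float(s["q"][6]),2))
E
cat > m.py <<'E'
from h import *
c=np.load("top.npz"); im=c["image"].astype(int)
g=im.min(2)
def blob(n,u,v,z,rad,dark=False):
    y,x=np.mgrid[0:480,0:640]; m=(np.hypot(x-u,y-v)<rad)&((im.max(2)<85) if dark else (g>165))
    k,l,st,ce=cv2.connectedComponentsWithStats(m.astype(np.uint8)); i=1+st[1:,4].argmax(); m=l==i
    ys,xs=np.nonzero(m); P=np.array([ray(a,b,z,c)[:2] for a,b in zip(xs,ys)]); C=P.mean(0)
    w,V=np.linalg.eigh(np.cov(P.T)); a=V[:,1]
    cc=ray((xs.min()+xs.max())/2,(ys.min()+ys.max())/2,z,c)[:2]
    print(n,"n",m.sum(),"px",xs.mean().round(1),ys.mean().round(1),"C",C.round(4),"boxC",cc.round(4),"size~",(np.sqrt(12*w)).round(3),"long axis deg",np.degrees(np.arctan2(a[1],a[0])).round(1))
    return C
blob("bigring",246,278,.013,16,True);blob("smallring",309,281,.010,12);blob("bar",360,277,.012,18);blob("block",408,268,.018,14)
blob("stud",349,240,.02,9);blob("magnet",390,235,.02,14,True)
A=blob("sBig",149.5,263,.004,15);B=blob("sSmall",179,248,.004,11)
print("ring +y",np.degrees(np.arctan2(*(A-B)[::-1])),np.linalg.norm(A-B))
A=blob("sBar",267,197,.004,18);B=blob("sBlock",299,203,.004,13)
print("bar +y",np.degrees(np.arctan2(*(A-B)[::-1])),np.linalg.norm(A-B))
blob("sStud",484,256.5,.004,9)
f=[ray(300+a/3.6,220+b/3.6,.02,c)[:2] for a,b in((700,57),(742,166))]; d=f[0]-f[1]
print("stud fin deg",np.degrees(np.arctan2(d[1],d[0])),np.linalg.norm(d)); print("clip",ray(282.5,252.7,.026,c))
E
python3 m.py
```

```text
bigring n 244 px 245.8 277.2 C [0.432  0.1786] boxC [0.4313 0.1794] size~ [0.047 0.049] long axis deg 96.4
smallring n 69 px 308.5 280.5 C [0.4209 0.0385] boxC [0.4209 0.0384] size~ [0.028 0.029] long axis deg 123.6
bar n 115 px 359.7 277.3 C [ 0.4252 -0.0766] boxC [ 0.4247 -0.0762] size~ [0.011 0.053] long axis deg 147.1
block n 58 px 408.3 267.7 C [ 0.4438 -0.1858] boxC [ 0.443  -0.1861] size~ [0.009 0.034] long axis deg 157.9
stud n 73 px 348.9 239.5 C [ 0.5101 -0.0547] boxC [ 0.5102 -0.0548] size~ [0.018 0.019] long axis deg -170.9
magnet n 275 px 389.7 235.0 C [ 0.5179 -0.1464] boxC [ 0.5179 -0.1471] size~ [0.036 0.037] long axis deg 149.2
sBig n 379 px 149.6 263.0 C [0.4697 0.3965] boxC [0.4697 0.3969] size~ [0.048 0.049] long axis deg 96.5
sSmall n 143 px 179.0 248.4 C [0.5012 0.3298] boxC [0.5008 0.3299] size~ [0.03  0.031] long axis deg 93.6
ring +y 115.2728048302566 0.07376229949392439
sBar n 162 px 266.7 196.8 C [0.6138 0.129 ] boxC [0.6145 0.1295] size~ [0.015 0.058] long axis deg 77.6
sBlock n 83 px 298.8 202.9 C [0.5979 0.0561] boxC [0.5976 0.0557] size~ [0.011 0.038] long axis deg 77.8
bar +y 77.66589780696683 0.07460079478965077
sStud n 93 px 483.9 256.2 C [ 0.4655 -0.3602] boxC [ 0.4659 -0.3604] size~ [0.021 0.022] long axis deg 86.4
stud fin deg 18.38615356114806 0.07216853090694353
clip [0.48415097 0.09451447 0.026     ]
```

Run:
```python
from h import *; from plant import r
go(.4315,.179,.10,0,r.get_state())
```

```text
turn [1.00e-03 1.00e-03 1.31e+00] rows>= 9 shift [-0.34    0.3707  0.1466] rows>= 11 q7 -0.22
```

```bash
python3 -m pendant '[[[0,0,1.31],[-0.34,0.371,0.1],0.8],[[0,0,1.31],[-0.34,0.371,0.1],0.8],[[0,0,1.31],[-0.34,0.371,0.1],0.8],[[0,0,1.31],[-0.34,0.371,0.1],0.8],[[0,0,1.31],[-0.34,0.371,0.1],0.8],[[0,0,1.31],[-0.34,0.371,0.1],0.8],[[0,0,1.31],[-0.34,0.371,0.1],0.8],[[0,0,1.31],[-0.34,0.371,0.1],0.8],[[0,0,1.31],[-0.34,0.371,0.1],0.8],[[0,0,1.31],[-0.34,0.371,0.1],0.8]]' 30
python3 - <<'E'
from h import *; from plant import r
s=r.get_state();print(s["q"].round(2))
go(.4315,.179,.10,0,s)
E
```

```text
clock: 1.1
tool_pos: [0.4258, 0.189, 0.1487]
eef_rot: [1.0, -0.001, 0.0, 0.0]
contact_force: [0.4, 0.8, -0.1]
opening: 0.801
[-0.55  0.66  0.05  2.13 -0.09  0.34 -0.43]
turn [ 0.    -0.    -0.002] rows>= 1 shift [0.0058 0.01   0.0487] rows>= 2 q7 -0.43
```

```bash
python3 -m pendant '[[[0,0,0],[0.006,0.010,0.049],0.8],[[0,0,0],[0.006,0.010,0.049],0.8],[[0,0,0],[0.006,0.010,0.049],0.8]]'
python3 - <<'E'
from h import *; from plant import r
s=r.get_state();print(s["q"].round(2),s["tool_pos"])
go(.4315,.179,.010,0,s)
w=r.snapshot("wrist")["image"];t=r.snapshot("top")["image"][140:440,60:460]
cv2.imwrite("pics/p5.png",np.hstack([cv2.resize(w,(400,300)),t])[:,:,::-1])
E
```

```text
clock: 1.4
tool_pos: [0.4297, 0.1809, 0.0999]
eef_rot: [1.0, 0.0, -0.002, 0.0]
contact_force: [-0.3, 1.2, 0.8]
opening: 0.805
[-0.51  0.76  0.03  2.16 -0.09  0.22 -0.41] [0.42972414 0.18094781 0.09994527]
turn [0.001 0.003 0.001] rows>= 1 shift [0.0021 0.0019 0.0899] rows>= 2 q7 -0.41
```

View pics/p5.png

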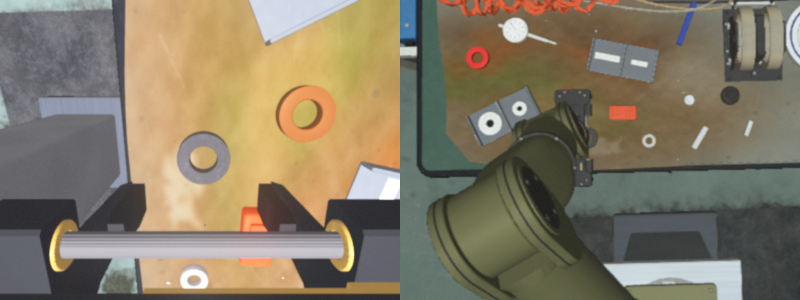

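```bash
python3 -m pendant '[[[0,0,0],[0.002,0.002,0.045],0.8],[[0,0,0],[0.002,0.002,0.08],0.8],[[0,0,0],[0.002,0.002,0.09],0.8],[[0,0,0],[0.002,0.002,0.09],0.8]]'
python3 - <<'E'
from h import *; from plant import r
s=r.get_state();print(s["q"].round(2))
go(.4315,.179,.010,0,s)
E
```

```text
clock: 1.9
tool_pos: [0.437, 0.1817, 0.0135]
eef_rot: [1.0, 0.001, -0.001, 0.0]
contact_force: [0.0, 0.0, 1.0]
opening: 0.8
[-0.49  0.95  0.01  2.15 -0.12  0.04 -0.37]
turn [0.    0.002 0.002] rows>= 1 shift [-0.0055  0.0027  0.0035] rows>= 1 q7 -0.37
```

```bash
python3 -m pendant '[[[0,0,0],[0,0,0],0.4],[[0,0,0],[0,0,0],0.4],[[0,0,0],[0,0,0],0.4],[[0,0,0],[0,0,0],0.4],[[0,0,0],[0,0,0],0.4],[[0,0,0],[0,0,0],0.4]]' 25;  python3 -m pendant '[[[0,0,0],[0,0,-0.03],0.4],[[0,0,0],[0,0,-0.06],0.4],[[0,0,0],[0,0,-0.06],0.4]]'
python3 - <<'E'
from h import *; from plant import r
s=r.get_state();print(s["q"].round(3),s["opening"]*88)
go(.4697,.3967,.07,25,s)
E
```

```text
clock: 2.5
tool_pos: [0.4359, 0.1801, 0.0138]
eef_rot: [1.0, 0.0, -0.002, 0.001]
contact_force: [-0.9, 0.3, 9.6]
opening: 0.549
clock: 2.8
tool_pos: [0.4381, 0.1804, 0.0755]
eef_rot: [1.0, -0.0, 0.0, -0.0]
contact_force: [0.8, -0.0, -1.4]
opening: 0.549
[-0.505  0.817  0.027  2.149 -0.113  0.176 -0.375] 48.3323703719439
turn [-0.    -0.001 -0.437] rows>= 3 shift [ 0.0315 -0.2163  0.0056] rows>= 5 q7 -0.38
```

```bash
python3 -m pendant '[[[0,0,-0.437],[0.032,-0.216,0],0.4],[[0,0,-0.437],[0.032,-0.216,0],0.4],[[0,0,-0.437],[0.032,-0.216,0],0.4],[[0,0,-0.437],[0.032,-0.216,0],0.4],[[0,0,-0.437],[0.032,-0.216,0],0.4],[[0,0,-0.437],[0.032,-0.216,0],0.4],[[0,0,-0.437],[0.032,-0.216,0],0.4]]'
python3 - <<'E'
from h import *; from plant import r
s=r.get_state();print(s["q"].round(3),s["opening"]*88)
go(.4697,.3967,.0185,25,s)
E
```

```text
clock: 3.5
tool_pos: [0.4677, 0.3945, 0.071]
eef_rot: [0.976, 0.217, -0.004, 0.001]
contact_force: [0.7, -0.7, -1.0]
opening: 0.548
[-0.78   0.914  0.008  1.725 -0.015  0.511 -0.324] 48.22659284261499
turn [0.001 0.007 0.001] rows>= 1 shift [ 0.0032 -0.0012  0.0525] rows>= 2 q7 -0.32
```

```bash
python3 -m pendant '[[[0,0,0],[0.002,-0.001,0.025],0.4],[[0,0,0],[0.002,-0.001,0.045],0.4],[[0,0,0],[0.002,-0.001,0.0525],0.4],[[0,0,0],[0.002,-0.001,0.0525],0.4],[[0,0,0],[0.002,-0.001,0.0525],0.4]]'; python3 -m pendant '[[[0,0,0],[0,0,0],0.72],[[0,0,0],[0,0,0],0.72],[[0,0,0],[0,0,0],0.72],[[0,0,0],[0,0,0],0.72],[[0,0,0],[0,0,-0.04],0.72],[[0,0,0],[0,0,-0.08],0.72],[[0,0,0],[0,0,-0.11],0.72],[[0,0,0],[0,0,-0.11],0.72]]';python3 - <<'E'
from h import *; from plant import r
s=r.get_state();print(s["q"].round(3))
cv2.imwrite("pics/p6.png",r.snapshot("wrist")["image"][:,:,::-1])
go(.421,.0385,.12,95,s)
E
```

```text
clock: 4.0
tool_pos: [0.4697, 0.3961, 0.0195]
eef_rot: [0.976, 0.216, -0.003, 0.001]
contact_force: [-0.2, 0.3, -2.0]
opening: 0.55
clock: 4.8
tool_pos: [0.4722, 0.3997, 0.1338]
eef_rot: [0.976, 0.217, 0.001, -0.002]
contact_force: [0.7, 0.6, -0.5]
opening: 0.723
[-0.782  0.822  0.011  1.69  -0.017  0.626 -0.324]
turn [-1.000e-03 -4.000e-03 -1.221e+00] rows>= 9 shift [-0.1993  0.3057  0.0124] rows>= 8 q7 -0.32
```

View pics/p6.png

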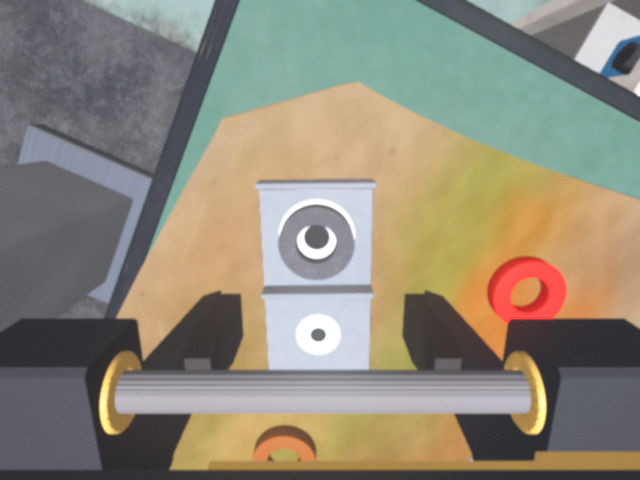

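```bash
cat >> h.py <<'E'
def got(x,y,z,yaw_deg,tilt,s,pick=True,q7=True):
    "as go, with the tool then turned by tilt about its own x; when picking, the side is chosen that leans the fingers to the base"
    R0=Ro.from_quat(s["eef_rot"]); t=R0.inv().apply(np.array([x,y,z])-s["tool_pos"])
    for k in (0,180):
        a=np.radians(yaw_deg+k); c,n=np.cos(a),np.sin(a); R=Ro.from_matrix(np.array([[c,n,0],[n,-c,0],[0,0,-1]]).T)
        for sg in ((1,-1) if pick else (1,)):
            Rt=R*Ro.from_rotvec([sg*tilt,0,0]); zz=Rt.as_matrix()[:,2]
            if pick and zz[0]*x+zz[1]*y>0: continue
            w=(R0.inv()*Rt).as_rotvec(); print("yaw",yaw_deg+k,"tilt",sg*tilt,"turn",w.round(3),"rows>=",int(np.ceil(np.linalg.norm(w)/.1499)),"shift",t.round(4),"rows>=",int(np.ceil(np.linalg.norm(t)/.05)),"q7",round(float(s["q"][6]),2))
def wray(u,v,z,w,s):
    R=Ro.from_quat(s["eef_rot"]).as_matrix(); T=w["T_tool_cam"]; d=R@T[:3,:3]@np.linalg.inv(w["mtx"])@[u,v,1]; o=R@T[:3,3]+s["tool_pos"]; return o+d*(z-o[2])/d[2]
E
python3 - <<'E'
from h import *; from plant import r
s=r.get_state(); w=r.snapshot("wrist")
print("ring",wray(316,242,.017,w,s),"small sil",wray(318,335,.004,w,s))
got(.421,.0385,.08,95,.15,s)
E
```

```text
ring [0.46716007 0.39616785 0.017     ] small sil [0.49944581 0.3292975  0.004     ]
yaw 95 tilt 0.15 turn [ 0.129 -0.092 -1.219] rows>= 9 shift [-0.1976  0.3053  0.0512] rows>= 8 q7 -0.32
yaw 275 tilt -0.15 turn [-0.101 -0.142  1.917] rows>= 13 shift [-0.1976  0.3053  0.0512] rows>= 8 q7 -0.32
```

```bash
python3 -m pendant '[[[0.129,-0.092,-1.219],[-0.198,0.305,0.051],0.55],[[0.129,-0.092,-1.219],[-0.198,0.305,0.051],0.55],[[0.129,-0.092,-1.219],[-0.198,0.305,0.051],0.55],[[0.129,-0.092,-1.219],[-0.198,0.305,0.051],0.55],[[0.129,-0.092,-1.219],[-0.198,0.305,0.051],0.55],[[0.129,-0.092,-1.219],[-0.198,0.305,0.051],0.55],[[0.129,-0.092,-1.219],[-0.198,0.305,0.051],0.55],[[0.129,-0.092,-1.219],[-0.198,0.305,0.051],0.55],[[0.129,-0.092,-1.219],[-0.198,0.305,0.051],0.55],[[0.129,-0.092,-1.219],[-0.198,0.305,0.051],0.55]]'
python3 - <<'E'
from h import *; from plant import r
s=r.get_state();print(s["q"].round(3))
got(.421,.0385,.011,95,.15,s)
E
```

```text
clock: 5.9
tool_pos: [0.419, 0.0386, 0.0786]
eef_rot: [0.674, 0.735, -0.057, -0.052]
contact_force: [-0.8, 0.0, -0.2]
opening: 0.553
[ 0.022  0.83  -0.345  2.148  0.596  0.418  0.848]
yaw 95 tilt 0.15 turn [-0.005  0.001 -0.002] rows>= 1 shift [-0.0002  0.0124  0.0665] rows>= 2 q7 0.85
yaw 275 tilt -0.15 turn [1.00e-03 8.00e-03 3.14e+00] rows>= 21 shift [-0.0002  0.0124  0.0665] rows>= 2 q7 0.85
```

```bash
python3 -m pendant '[[[0,0,0],[0,0.006,0.03],0.55],[[0,0,0],[0,0.012,0.06],0.55],[[0,0,0],[0,0.0124,0.0665],0.55],[[0,0,0],[0,0.0124,0.0665],0.55]]'; python3 -m pendant '[[[0,0,0],[0,0,0],0.2],[[0,0,0],[0,0,0],0.2],[[0,0,0],[0,0,0],0.2],[[0,0,0],[0,0,0],0.2],[[0,0,0],[0,0,0],0.2]]' 20
python3 - <<'E'
from h import *; from plant import r
s=r.get_state();print(s["q"].round(3),s["opening"]*88)
got(.501,.3297,.08,25,.15,s,False)
E
```

```text
clock: 6.3
tool_pos: [0.4209, 0.0392, 0.0113]
eef_rot: [0.673, 0.736, -0.058, -0.051]
contact_force: [0.7, 0.2, -0.1]
opening: 0.552
clock: 6.8
tool_pos: [0.4217, 0.0376, 0.0125]
eef_rot: [0.674, 0.735, -0.057, -0.051]
contact_force: [0.2, 0.4, 6.9]
opening: 0.324
[-0.058  0.958 -0.211  2.152  0.687  0.252  0.78 ] 28.52136117769903
yaw 25 tilt 0.15 turn [-1.000e-03  1.860e-01  1.208e+00] rows>= 9 shift [ 0.2839  0.0929 -0.0833] rows>= 7 q7 0.78
yaw 205 tilt 0.15 turn [-0.004 -0.288 -1.898] rows>= 13 shift [ 0.2839  0.0929 -0.0833] rows>= 7 q7 0.78
```

```bash
python3 -m pendant '[[[0,0,0],[0,-0.006,-0.035],0.2],[[0,0,0],[0,-0.01,-0.068],0.2],[[0,0.186,1.208],[0.284,0.093,-0.083],0.2],[[0,0.186,1.208],[0.284,0.093,-0.083],0.2],[[0,0.186,1.208],[0.284,0.093,-0.083],0.2],[[0,0.186,1.208],[0.284,0.093,-0.083],0.2],[[0,0.186,1.208],[0.284,0.093,-0.083],0.2],[[0,0.186,1.208],[0.284,0.093,-0.083],0.2],[[0,0.186,1.208],[0.284,0.093,-0.083],0.2],[[0,0.186,1.208],[0.284,0.093,-0.083],0.2]]'
python3 - <<'E'
from h import *; from plant import r
s=r.get_state();print(s["q"].round(3),s["opening"]*88)
got(.501,.3297,.0165,25,.15,s,False)
E
```

```text
clock: 7.8
tool_pos: [0.5003, 0.3321, 0.0788]
eef_rot: [0.971, 0.225, -0.018, -0.074]
contact_force: [-0.4, -1.1, -1.6]
opening: 0.319
[-0.484  0.894 -0.175  1.773 -0.033  0.462 -0.108] 28.109962444798356
yaw 25 tilt 0.15 turn [-0.002  0.004  0.018] rows>= 1 shift [-0.0004  0.0118  0.0612] rows>= 2 q7 -0.11
yaw 205 tilt 0.15 turn [-2.000e-03 -4.700e-01 -3.087e+00] rows>= 21 shift [-0.0004  0.0118  0.0612] rows>= 2 q7 -0.11
```

```bash
python3 -m pendant '[[[0,0,0.018],[0,0.006,0.03],0.2],[[0,0,0.018],[0,0.011,0.054],0.2],[[0,0,0.018],[0,0.0118,0.0612],0.2],[[0,0,0.018],[0,0.0118,0.0612],0.2],[[0,0,0.018],[0,0.0118,0.0612],0.2]]'; python3 -m pendant '[[[0,0,0],[0,0,0],0.5],[[0,0,0],[0,0,0],0.5],[[0,0,0],[0,0,0],0.5],[[0,0,0],[0,0,-0.04],0.5],[[0,0,0],[0,0,-0.08],0.5],[[0,0,0],[0,0,-0.08],0.5]]';python3 - <<'E'
from h import *; from plant import r
s=r.get_state();print(s["q"].round(3))
got(.425,-.0765,.08,57,.15,s)
E
```

```text
clock: 8.3
tool_pos: [0.5017, 0.3274, 0.0167]
eef_rot: [0.973, 0.218, -0.019, -0.073]
contact_force: [-0.2, -0.5, -0.2]
opening: 0.319
clock: 8.9
tool_pos: [0.5106, 0.3176, 0.1002]
eef_rot: [0.973, 0.217, -0.014, -0.074]
contact_force: [0.4, 0.8, 0.4]
opening: 0.499
[-0.455  0.86  -0.175  1.768 -0.034  0.498 -0.099]
yaw 57 tilt 0.15 turn [ 0.    -0.087 -0.549] rows>= 4 shift [-0.2451  0.3196 -0.0291] rows>= 9 q7 -0.1
yaw 237 tilt -0.15 turn [-1.16e-01 -1.00e-03  2.59e+00] rows>= 18 shift [-0.2451  0.3196 -0.0291] rows>= 9 q7 -0.1
```

```bash
python3 -m pendant '[[[0,-0.087,-0.549],[-0.245,0.32,-0.029],0.4],[[0,-0.087,-0.549],[-0.245,0.32,-0.029],0.4],[[0,-0.087,-0.549],[-0.245,0.32,-0.029],0.4],[[0,-0.087,-0.549],[-0.245,0.32,-0.029],0.4],[[0,-0.087,-0.549],[-0.245,0.32,-0.029],0.4],[[0,-0.087,-0.549],[-0.245,0.32,-0.029],0.4],[[0,-0.087,-0.549],[-0.245,0.32,-0.029],0.4],[[0,-0.087,-0.549],[-0.245,0.32,-0.029],0.4],[[0,-0.087,-0.549],[-0.245,0.32,-0.029],0.4],[[0,-0.087,-0.549],[-0.245,0.32,-0.029],0.4]]'
python3 - <<'E'
from h import *; from plant import r
s=r.get_state();print(s["q"].round(3))
got(.425,-.0765,.011,57,.15,s)
E
```

```text
clock: 9.9
tool_pos: [0.4218, -0.0793, 0.0771]
eef_rot: [0.877, 0.475, -0.04, -0.066]
contact_force: [-0.8, 0.8, -0.1]
opening: 0.405
[ 0.3    0.829 -0.289  2.133  0.413  0.371  0.682]
yaw 57 tilt 0.15 turn [-0.004  0.008 -0.003] rows>= 1 shift [0.0046 0.0113 0.0651] rows>= 2 q7 0.68
yaw 237 tilt -0.15 turn [0.012 0.007 3.138] rows>= 21 shift [0.0046 0.0113 0.0651] rows>= 2 q7 0.68
```

```bash
python3 -m pendant '[[[0,0,0],[0.004,0.006,0.03],0.4],[[0,0,0],[0.004,0.011,0.06],0.4],[[0,0,0],[0.004,0.0113,0.065],0.4],[[0,0,0],[0.004,0.0113,0.065],0.4]]'; python3 -m pendant '[[[0,0,0],[0,0,0],0.05],[[0,0,0],[0,0,0],0.05],[[0,0,0],[0,0,0],0.05],[[0,0,0],[0,0,0],0.05],[[0,0,0],[0,0,0],0.05],[[0,0,0],[0,0,0],0.05]]' 20
python3 - <<'E'
from h import *; from plant import r
s=r.get_state();print(s["q"].round(3),s["opening"]*88)
got(.614,.1292,.08,-12.3,.15,s,False)
E
```

```text
clock: 10.3
tool_pos: [0.4253, -0.0734, 0.0111]
eef_rot: [0.875, 0.478, -0.04, -0.067]
contact_force: [0.2, 0.6, 0.7]
opening: 0.4
clock: 10.9
tool_pos: [0.4254, -0.0757, 0.0121]
eef_rot: [0.876, 0.476, -0.04, -0.065]
contact_force: [-0.3, 0.4, 6.7]
opening: 0.13
[ 0.235  0.959 -0.197  2.134  0.464  0.222  0.645] 11.427186033972504
yaw -12.3 tilt 0.15 turn [0.002 0.189 1.196] rows>= 9 shift [ 0.274   0.0357 -0.0763] rows>= 6 q7 0.64
yaw 167.7 tilt 0.15 turn [-0.009 -0.287 -1.909] rows>= 13 shift [ 0.274   0.0357 -0.0763] rows>= 6 q7 0.64
```

```bash
python3 -m pendant '[[[0,0,0],[0,-0.006,-0.035],0.05],[[0,0,0],[0,-0.012,-0.075],0.05],[[0,0.189,1.196],[0.274,0.036,-0.076],0.05],[[0,0.189,1.196],[0.274,0.036,-0.076],0.05],[[0,0.189,1.196],[0.274,0.036,-0.076],0.05],[[0,0.189,1.196],[0.274,0.036,-0.076],0.05],[[0,0.189,1.196],[0.274,0.036,-0.076],0.05],[[0,0.189,1.196],[0.274,0.036,-0.076],0.05],[[0,0.189,1.196],[0.274,0.036,-0.076],0.05],[[0,0.189,1.196],[0.274,0.036,-0.076],0.05]]'
python3 - <<'E'
from h import *; from plant import r
s=r.get_state();print(s["q"].round(3),s["opening"]*88)
got(.614,.1292,.0165,-12.3,.15,s,False)
w=r.snapshot("wrist")["image"];t=cv2.resize(r.snapshot("top")["image"][140:300,100:340],(600,400))
cv2.imwrite("pics/p7.png",np.hstack([cv2.resize(w,(400,300)),np.zeros((300,0,3),np.uint8)])[:,:,::-1] if 0 else np.vstack([cv2.resize(w,(240,180)),cv2.resize(w[:1,:1]*0,(240,220))])[:,:,::-1]) 
cv2.imwrite("pics/p7.png",np.hstack([np.vstack([cv2.resize(w,(200,150)),np.zeros((250,200,3),np.uint8)]),t])[:,:,::-1])
E
```

```text
clock: 11.9
tool_pos: [0.614, 0.1303, 0.0786]
eef_rot: [0.992, -0.104, 0.007, -0.074]
contact_force: [-0.3, -1.3, -0.4]
opening: 0.132
[-0.176  0.903 -0.068  1.734 -0.19   0.452 -0.255] 11.625208216721356
yaw -12.3 tilt 0.15 turn [0.001 0.002 0.006] rows>= 1 shift [0.0003 0.0102 0.0612] rows>= 2 q7 -0.26
yaw 167.7 tilt 0.15 turn [-1.00e-03 -4.67e-01 -3.10e+00] rows>= 21 shift [0.0003 0.0102 0.0612] rows>= 2 q7 -0.26
```

View pics/p7.png

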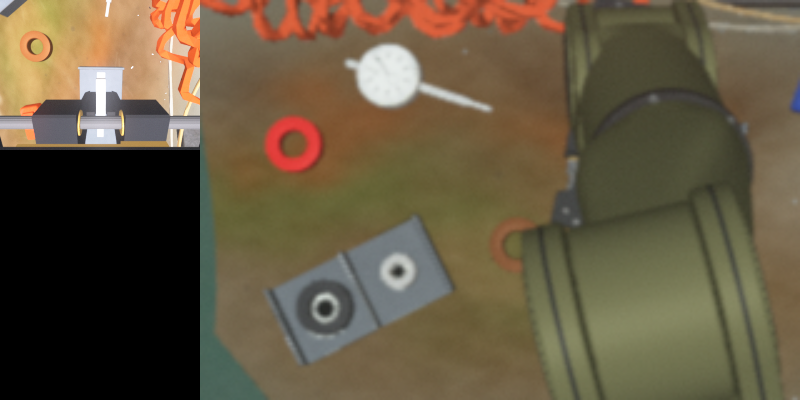

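Both rings sit well on their silhouettes, and the bar is in the jaws. The orange cables are near the body, so I'll lower with a force check.

```bash
python3 -m pendant '[[[0,0,0],[-0.004,0.005,0.02],0.05],[[0,0,0],[-0.004,0.008,0.04],0.05],[[0,0,0],[-0.004,0.008,0.045],0.05]]';python3 -m pendant '[[[0,0,0],[0,0.002,0.012],0.05],[[0,0,0],[0,0.0022,0.0162],0.05],[[0,0,0],[0,0.0022,0.0162],0.05]]'
```

```text
clock: 12.3
tool_pos: [0.6081, 0.128, 0.0313]
eef_rot: [0.992, -0.1, 0.005, -0.073]
contact_force: [-0.7, -0.1, -0.3]
opening: 0.127
clock: 12.6
tool_pos: [0.61, 0.1289, 0.0168]
eef_rot: [0.992, -0.101, 0.007, -0.074]
contact_force: [0.4, -0.6, -0.0]
opening: 0.127
```

```bash
python3 -m pendant '[[[0,0,0],[0,0,0],0.35],[[0,0,0],[0,0,0],0.35],[[0,0,0],[0,0,0],0.35],[[0,0,0],[0,-0.004,-0.04],0.35],[[0,0,0],[0,-0.008,-0.08],0.35],[[0,0,0],[0,-0.008,-0.09],0.35],[[0,0,0],[0,-0.008,-0.09],0.35]]';python3 - <<'E'
from h import *; from plant import r
s=r.get_state();print(s["q"].round(3))
got(.4435,-.186,.09,68,.15,s)
E
```

```text
clock: 13.3
tool_pos: [0.61, 0.1237, 0.109]
eef_rot: [0.992, -0.101, 0.009, -0.074]
contact_force: [-0.1, 0.6, -0.0]
opening: 0.35
[-0.169  0.85  -0.064  1.743 -0.186  0.493 -0.251]
yaw 68 tilt 0.15 turn [ 0.003 -0.21  -1.374] rows>= 10 shift [-0.1005  0.336  -0.0318] rows>= 8 q7 -0.25
yaw 248 tilt -0.15 turn [-0.222 -0.003  1.756] rows>= 12 shift [-0.1005  0.336  -0.0318] rows>= 8 q7 -0.25
```

```bash
python3 -m pendant '[[[0,-0.21,-1.374],[-0.1,0.336,-0.032],0.4],[[0,-0.21,-1.374],[-0.1,0.336,-0.032],0.4],[[0,-0.21,-1.374],[-0.1,0.336,-0.032],0.4],[[0,-0.21,-1.374],[-0.1,0.336,-0.032],0.4],[[0,-0.21,-1.374],[-0.1,0.336,-0.032],0.4],[[0,-0.21,-1.374],[-0.1,0.336,-0.032],0.4],[[0,-0.21,-1.374],[-0.1,0.336,-0.032],0.4],[[0,-0.21,-1.374],[-0.1,0.336,-0.032],0.4],[[0,-0.21,-1.374],[-0.1,0.336,-0.032],0.4],[[0,-0.21,-1.374],[-0.1,0.336,-0.032],0.4]]'; python3 -m pendant '[[[0,0,0],[0,0,0],0.4]]'
python3 - <<'E'
from h import *; from plant import r
s=r.get_state();print(s["q"].round(3))
got(.4435,-.186,.013,68,.15,s)
t=cv2.resize(r.snapshot("top")["image"][150:310,220:440],(660,480))
cv2.imwrite("pics/p8.png",t[:,:,::-1])
E
```

```text
clock: 14.3
tool_pos: [0.442, -0.1855, 0.0878]
eef_rot: [0.826, 0.558, -0.044, -0.063]
contact_force: [0.8, -0.2, 1.1]
opening: 0.399
clock: 14.4
tool_pos: [0.4423, -0.1852, 0.0881]
eef_rot: [0.827, 0.557, -0.044, -0.063]
contact_force: [-0.8, 0.4, 0.1]
opening: 0.402
[ 0.539  0.848 -0.388  1.973  0.509  0.578  0.98 ]
yaw 68 tilt 0.15 turn [-0.003  0.002 -0.001] rows>= 1 shift [-0.0001  0.0128  0.074 ] rows>= 2 q7 0.98
yaw 248 tilt -0.15 turn [3.00e-03 5.00e-03 3.14e+00] rows>= 21 shift [-0.0001  0.0128  0.074 ] rows>= 2 q7 0.98
```

View pics/p8.png

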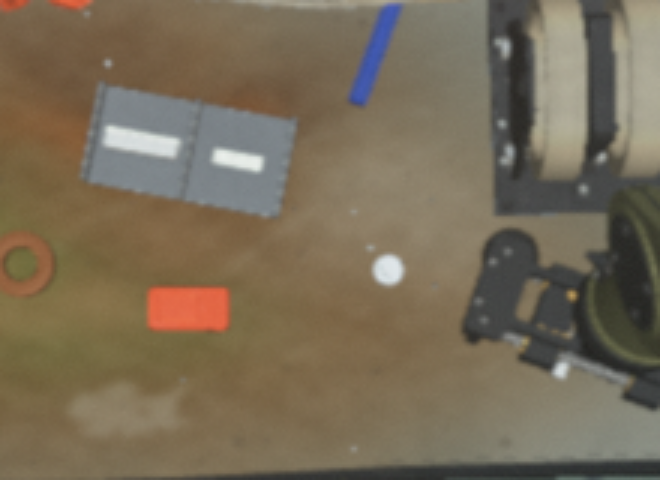

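```bash
python3 -m pendant '[[[0,0,0],[0,0.006,0.035],0.4],[[0,0,0],[0,0.011,0.065],0.4],[[0,0,0],[0,0.0128,0.074],0.4],[[0,0,0],[0,0.0128,0.074],0.4]]'; python3 -m pendant '[[[0,0,0],[0,0,0],0.02],[[0,0,0],[0,0,0],0.02],[[0,0,0],[0,0,0],0.02],[[0,0,0],[0,0,0],0.02],[[0,0,0],[0,0,0],0.02],[[0,0,0],[0,0,0],0.02]]' 20
python3 - <<'E'
from h import *; from plant import r
s=r.get_state();print(s["q"].round(3),s["opening"]*88)
got(.597,.056,.10,-12.3,.15,s,False)
E
```

```text
clock: 14.85
tool_pos: [0.4432, -0.1864, 0.013]
eef_rot: [0.827, 0.557, -0.045, -0.063]
contact_force: [-0.7, 0.0, 0.1]
opening: 0.4
clock: 15.45
tool_pos: [0.4445, -0.1871, 0.0147]
eef_rot: [0.827, 0.557, -0.043, -0.061]
contact_force: [-0.3, -0.9, 5.8]
opening: 0.097
[ 0.484  0.975 -0.295  1.979  0.589  0.428  0.919] 8.564691048300295
yaw -12.3 tilt 0.15 turn [0.002 0.212 1.385] rows>= 10 shift [ 0.2823  0.0367 -0.0927] rows>= 6 q7 0.92
yaw 167.7 tilt 0.15 turn [-0.003 -0.258 -1.721] rows>= 12 shift [ 0.2823  0.0367 -0.0927] rows>= 6 q7 0.92
```

```bash
python3 -m pendant '[[[0,0,0],[0,-0.006,-0.04],0.02],[[0,0,0],[0,-0.013,-0.088],0.02],[[0,0.212,1.385],[0.282,0.037,-0.093],0.02],[[0,0.212,1.385],[0.282,0.037,-0.093],0.02],[[0,0.212,1.385],[0.282,0.037,-0.093],0.02],[[0,0.212,1.385],[0.282,0.037,-0.093],0.02],[[0,0.212,1.385],[0.282,0.037,-0.093],0.02],[[0,0.212,1.385],[0.282,0.037,-0.093],0.02],[[0,0.212,1.385],[0.282,0.037,-0.093],0.02],[[0,0.212,1.385],[0.282,0.037,-0.093],0.02]]'
python3 - <<'E'
from h import *; from plant import r
s=r.get_state();print(s["q"].round(3),s["opening"]*88)
got(.596,.056,.0195,-12.3,.15,s,False)
E
```

```text
clock: 16.45
tool_pos: [0.5968, 0.0576, 0.0992]
eef_rot: [0.997, -0.008, 0.0, -0.075]
contact_force: [-0.1, -0.4, 0.4]
opening: 0.096
[-0.005  0.86  -0.158  1.768 -0.061  0.502 -0.071] 8.482161543226065
yaw -12.3 tilt 0.15 turn [0.    0.03  0.195] rows>= 2 shift [-0.0008  0.0135  0.0786] rows>= 2 q7 -0.07
yaw 167.7 tilt 0.15 turn [-1.000e-03 -4.390e-01 -2.911e+00] rows>= 20 shift [-0.0008  0.0135  0.0786] rows>= 2 q7 -0.07
```

```bash
python3 -m pendant '[[[0,0.015,0.1],[-0.001,0,0],0.02],[[0,0.03,0.195],[-0.001,0,0],0.02],[[0,0.03,0.195],[-0.001,0.007,0.04],0.02],[[0,0.03,0.195],[-0.001,0.012,0.068],0.02],[[0,0.03,0.195],[-0.001,0.0135,0.0786],0.02],[[0,0.03,0.195],[-0.001,0.0135,0.0786],0.02],[[0,0.03,0.195],[-0.001,0.0135,0.0786],0.02]]';python3 -m pendant '[[[0,0,0],[0,0,0],0.3],[[0,0,0],[0,0,0],0.3],[[0,0,0],[0,0,0],0.3],[[0,0,0],[0,-0.004,-0.04],0.35],[[0,0,0],[0,-0.008,-0.08],0.35],[[0,0,0],[0,-0.01,-0.1],0.35],[[0,0,0],[0,-0.01,-0.1],0.35]]';python3 - <<'E'
from h import *; from plant import r
s=r.get_state();print(s["q"].round(3))
for y in (18.4,60,108): go(.5101,-.0547,.10,y,s)
E
```

```text
clock: 17.15
tool_pos: [0.5959, 0.0542, 0.02]
eef_rot: [0.992, -0.105, 0.008, -0.074]
contact_force: [-0.2, 0.5, -0.3]
opening: 0.099
clock: 17.85
tool_pos: [0.5969, 0.0492, 0.1234]
eef_rot: [0.992, -0.105, 0.011, -0.074]
contact_force: [0.4, 0.4, -0.6]
opening: 0.352
[-0.021  0.811 -0.109  1.796 -0.133  0.491 -0.189]
turn [-0.145 -0.046 -0.531] rows>= 4 shift [-0.0632  0.1219  0.0048] rows>= 3 q7 -0.19
turn [-0.126 -0.1   -1.255] rows>= 9 shift [-0.0632  0.1219  0.0048] rows>= 3 q7 -0.19
turn [-0.14   0.073  1.044] rows>= 8 shift [-0.0632  0.1219  0.0048] rows>= 3 q7 -0.19
```

```bash
python3 -m pendant '[[[-0.145,-0.046,-0.531],[-0.063,0.122,0.005],0.4],[[-0.145,-0.046,-0.531],[-0.063,0.122,0.005],0.4],[[-0.145,-0.046,-0.531],[-0.063,0.122,0.005],0.4],[[-0.145,-0.046,-0.531],[-0.063,0.122,0.005],0.4],[[-0.145,-0.046,-0.531],[-0.063,0.122,0.005],0.4],[[-0.145,-0.046,-0.531],[-0.063,0.122,0.005],0.4]]'; python3 -m pendant '[[[0,0,0],[0,0,0],0.4]]';python3 - <<'E'
from h import *; from plant import r
s=r.get_state();print(s["q"].round(3))
go(.5101,-.0547,.036,18.4,s)
w=r.snapshot("wrist");cv2.imwrite("pics/p9.png",w["image"][:,:,::-1])
R=Ro.from_quat(s["eef_rot"]).as_matrix();T=w["T_tool_cam"]
for p in ([.5101,-.0547,.042],[.5101,-.0547,.005]):
    c=np.linalg.inv(T)@np.r_[R.T@(np.array(p)-s["tool_pos"]),1]; q=w["mtx"]@c[:3]; print(q[:2]/q[2])
E
```

```text
clock: 18.45
tool_pos: [0.5083, -0.0539, 0.0966]
eef_rot: [0.987, 0.16, -0.003, -0.001]
contact_force: [-0.1, -0.0, -0.5]
opening: 0.398
clock: 18.55
tool_pos: [0.5085, -0.0541, 0.0968]
eef_rot: [0.987, 0.16, -0.003, -0.001]
contact_force: [0.5, 0.6, -0.3]
opening: 0.401
[ 0.068  0.793 -0.086  2.022  0.182  0.339  0.157]
turn [-0.003  0.005 -0.   ] rows>= 1 shift [0.0016 0.0012 0.0608] rows>= 2 q7 0.16
[326.22598109 275.53563702]
[325.9796139  253.29074212]
```

View pics/p9.png

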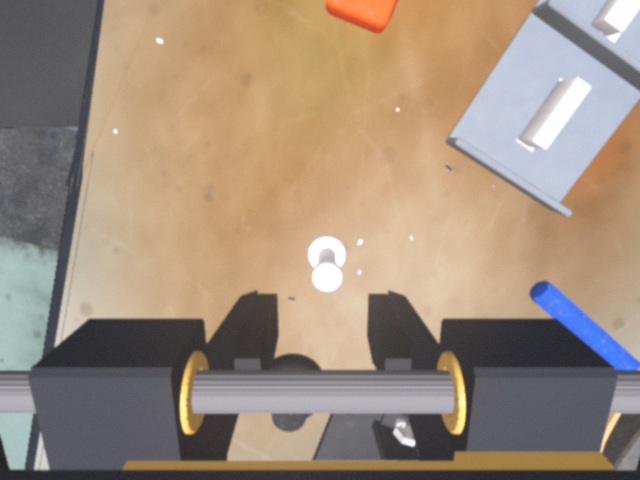

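The stud's head at (327,276) and foot at (326,252) match the projected points. The block stands on its silhouette at (557,113). Grasping the stud by its head.

```bash
python3 -m pendant '[[[0,0,0],[0.001,0.001,0.03],0.4],[[0,0,0],[0.001,0.001,0.055],0.4],[[0,0,0],[0.001,0.001,0.061],0.4],[[0,0,0],[0.001,0.001,0.061],0.4]]'; python3 -m pendant '[[[0,0,0],[0,0,0],0.05],[[0,0,0],[0,0,0],0.05],[[0,0,0],[0,0,0],0.05],[[0,0,0],[0,0,0],0.05],[[0,0,0],[0,0,0],0.05],[[0,0,0],[0,0,0],0.05]]' 20
python3 - <<'E'
from h import *; from plant import r
s=r.get_state();print(s["q"].round(3),s["opening"]*88)
go(.4657,-.3603,.12,18.4,s)
E
```

```text
clock: 19.0
tool_pos: [0.5084, -0.0552, 0.0353]
eef_rot: [0.987, 0.16, -0.004, -0.001]
contact_force: [-0.3, -0.3, 0.7]
opening: 0.401
clock: 19.6
tool_pos: [0.5096, -0.0554, 0.0366]
eef_rot: [0.987, 0.16, -0.002, -0.0]
contact_force: [-0.6, 1.2, 6.9]
opening: 0.151
[ 0.049  0.908 -0.052  2.034  0.199  0.208  0.144] 13.248911399546966
turn [-0.001  0.004  0.001] rows>= 1 shift [-0.1384  0.2753 -0.0831] rows>= 7 q7 0.14
```

```bash
python3 -m pendant '[[[0,0,0],[0,0,-0.045],0.05],[[0,0,0],[0,0,-0.083],0.05],[[0,0,0],[-0.043,0.035,-0.083],0.05],[[0,0,0],[-0.087,0.071,-0.083],0.05],[[0,0,0],[-0.138,0.275,-0.083],0.05],[[0,0,0],[-0.138,0.275,-0.083],0.05],[[0,0,0],[-0.138,0.275,-0.083],0.05],[[0,0,0],[-0.138,0.275,-0.083],0.05],[[0,0,0],[-0.138,0.275,-0.083],0.05],[[0,0,0],[-0.138,0.275,-0.083],0.05]]'
python3 - <<'E'
from h import *; from plant import r
s=r.get_state();print(s["q"].round(3),s["opening"]*88)
go(.4657,-.3603,.0413,18.4,s)
E
```

```text
clock: 20.6
tool_pos: [0.4636, -0.3648, 0.1189]
eef_rot: [0.988, 0.157, -0.004, 0.001]
contact_force: [-0.3, 1.1, -0.3]
opening: 0.146
[ 0.708  0.822 -0.215  1.774  0.3    0.582  0.622] 12.876365862663041
turn [ 0.001  0.007 -0.007] rows>= 1 shift [ 0.004  -0.0037  0.0776] rows>= 2 q7 0.62
```

```bash
python3 -m pendant '[[[0,0,0],[0.002,0,0.03],0.05],[[0,0,0],[0.003,-0.002,0.06],0.05],[[0,0,0],[0.003,-0.002,0.073],0.05],[[0,0,0],[0.003,-0.002,0.0776],0.05],[[0,0,0],[0.003,-0.002,0.0776],0.05],[[0,0,0],[0.003,-0.002,0.0776],0.05]]'; python3 -m pendant '[[[0,0,0],[0,0,0],0.1]]'
```

```text
clock: 21.2
tool_pos: [0.4676, -0.3571, 0.0426]
eef_rot: [0.987, 0.16, -0.003, -0.0]
contact_force: [-0.6, 0.2, -0.7]
opening: 0.147
clock: 21.3
tool_pos: [0.4675, -0.3574, 0.0426]
eef_rot: [0.987, 0.16, -0.003, 0.0]
contact_force: [-0.1, 0.3, -0.1]
opening: 0.144
```

```bash
python3 -m pendant '[[[0,0,0],[-0.002,0.002,0.0015],0.05],[[0,0,0],[-0.002,0.002,0.0015],0.05],[[0,0,0],[-0.002,0.002,0.0015],0.05]]'; python3 -m pendant '[[[0,0,0],[0,0,0],0.22],[[0,0,0],[0,0,0],0.4],[[0,0,0],[0,0,0],0.4],[[0,0,0],[0,0,-0.02],0.4],[[0,0,0],[0,0,-0.06],0.4],[[0,0,0],[0,0,-0.1],0.4],[[0,0,0],[0,0,-0.15],0.4],[[0,0,0],[0,0,-0.15],0.4]]'
python3 - <<'E'
from h import *; from plant import r
s=r.get_state(); w=r.snapshot("wrist")["image"];t=r.snapshot("top")["image"][150:310,110:510]
cv2.imwrite("pics/p10.png",np.vstack([cv2.resize(t,(800,320)),np.hstack([cv2.resize(w,(360,270)),np.zeros((270,440,3),np.uint8)])])[:,:,::-1])
E
```

```text
clock: 21.6
tool_pos: [0.4664, -0.3599, 0.0407]
eef_rot: [0.987, 0.16, -0.003, -0.0]
contact_force: [0.1, 0.2, 4.6]
opening: 0.147
clock: 22.4
tool_pos: [0.4701, -0.3617, 0.1962]
eef_rot: [0.987, 0.16, 0.001, 0.004]
contact_force: [0.6, 0.3, -0.3]
opening: 0.397
```

View pics/p10.png

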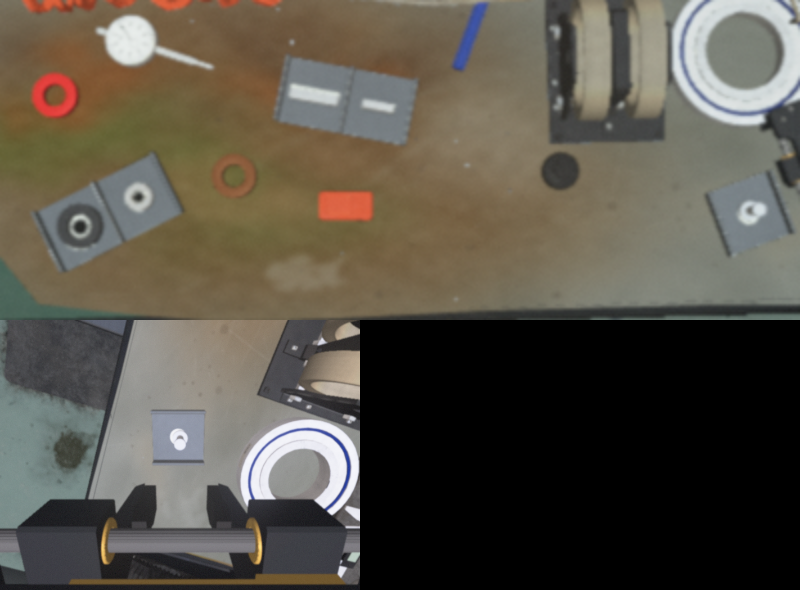

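Run:
```python
from h import *; from plant import r
s=r.get_state(); w=r.snapshot("wrist");c=r.snapshot("top");t=c["image"]
R=Ro.from_quat(s["eef_rot"]).as_matrix()
for z in (.046,.036,.014,.004):
    p=np.array([.4657,-.3603,z]); k=np.linalg.inv(w["T_tool_cam"])@np.r_[R.T@(p-s["tool_pos"]),1]; q=w["mtx"]@k[:3]; a=c["mtx"]@(c["R"]@p+c["t"])
    print(z,"wrist crop px",((q[:2]/q[2]-[250,140])*4).round(),"top crop px",((a[:2]/a[2]-[455,230])*8).round()+[480,0])
a=cv2.resize(w["image"][140:260,250:370],(480,480),interpolation=2); b=cv2.resize(t[230:270,455:495],(320,320),interpolation=2)
cv2.imwrite("pics/p11.png",np.hstack([a,np.vstack([b,b[:160]*0])])[:,:,::-1])
```

```text
0.046 wrist crop px [289. 355.] top crop px [756. 202.]
0.036 wrist crop px [289. 341.] top crop px [745. 204.]
0.014 wrist crop px [289. 314.] top crop px [722. 207.]
0.004 wrist crop px [290. 303.] top crop px [712. 209.]
```

View pics/p11.png

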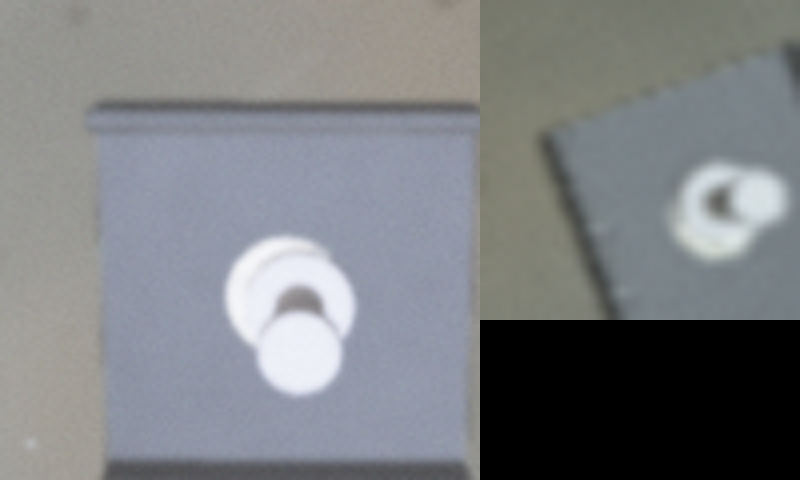

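The stud stands upright: the head at (299,352) and foot at (300,309) are in line as projected. It is about 3 mm off its silhouette, well inside tolerance. Handing in.

Run:
```python
from plant import r
s=r.get_state(); print(s["clock"],s["contact_force"]); print(r.finish_job())
```

```text
22.6 [ 0.49457345 -0.09266546  0.58191882]
the job is handed in; nothing more can be done
None
```

All five parts are on their own silhouettes, and I handed the job in at 22.6 s with the arm clear of everything. No verdict was reported, so success rests on my last pictures.

- **Rings:** the big ring measured about 3 mm from its silhouette's centre. The small ring looked centred by eye.
- **Bar and block:** both looked centred by eye and lie along their silhouettes. The bar was aimed about 4 mm off centre on purpose, to stay away from the orange cables.
- **Stud:** it stands upright, about 3 mm off centre.
- **Clip, magnet and look-alike rings:** the clip and magnet are at the same pixels as at the start. The brown and red rings were not touched.

Two things went differently from plan:
- **Big ring grasp:** joint 6 reached its lower limit, so the gripper stopped about 5 mm off centre and 3 mm high. The grip held anyway.
- **Tilted tool:** after that I tilted the tool 0.15 rad to grasp and place the small ring, bar and block. The stud was handled with the tool straight down.

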